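# Fetch the doming block from between the jar and the spirit lamp

### The job

The brass doming block is boxed in on the wooden rack between the glass jar and the spirit lamp. Stand both the jar and the lamp aside on the green mat first, then take the doming block out and set it upright in the middle of the cork pad, and only then put the jar and the lamp back on the rack, each exactly where it stood at the start. Keep the jar and the lamp upright all the while and leave the bur block and the eye loupe where they are.

Things in the scene. Friction and masses are not known exactly. Their poses are not given: they have to be found in the camera images.
- rack: Fixed wooden rack, base board 200 (x) x 96 x 6 mm; origin: centre of its underside, x along the length. Two upright cheeks, 44 mm long in x, 8 mm thick, tops 50 mm above the bench, at y = +30 and -30 mm, shield the block on both y sides. Dark round stands, 66 mm across, flush with the board, at x = +59 and -59 mm: one carries the jar, the other the lamp; which is which varies.
- side_mat: Fixed flat green mat with a thin white border line, 170 (x) x 100 (y) x 3 mm: the side area for the jar and the lamp. Origin at the centre of its underside. Mat and cork pad lie side by side to the left of the rack; which is nearer to it varies.
- cork_pad: Fixed square cork pad 74 x 74 x 5 mm, where the doming block is wanted. Origin at the centre of its underside. Beside the mat, to the left of the rack.
- jar: Loose round clear glass jar with white filling and a knobbed lid that is fixed to it, 49 mm in diameter, 70 mm high; the glass wall is upright from 5 to 50 mm height, 0.13 kg. Origin at the centre of its underside, z up. At the start it stands on one round stand of the rack.
- spirit_lamp: Loose round spirit lamp of glass with violet content and a fixed cap, 62 mm across at its round belly (widest about 26 mm above its underside), 72 mm high, 0.12 kg. Origin at the centre of its underside, z up. At the start it stands on the other round stand of the rack.
- dome_block: Loose brass doming block, 42 mm cube with round hollows, 0.55 kg; origin: centre of its underside. Starts on the rack's board, in the middle, between the cheeks (5 mm gaps) and between jar and lamp (7 to 14 mm gaps, too little for a finger). Faces parallel to the rack's axes within 0.05 rad; with jar and lamp away it can be gripped along the rack's x axis.
- burs: Bystander, loose: drilled wooden block with small burs standing in it, 46 x 68 mm, wood 26 mm high, 52 mm with the burs. Origin at the centre of its underside. Not to be moved.
- eye_loupe: Bystander, loose: black cup-shaped eye loupe, 30 mm in diameter, 31 mm high. Origin at the centre of its underside. Not to be moved.
Things that resemble listed ones, but are neither listed nor needed, are in the scene too. There is more than one size of the jar; the one meant has the size given above.

How it is judged (in metres and radians):
On the way, in this order (a step that is already met when the one before it is completed fails the run):
1. jar and lamp both stand upright, released, on the green mat, the doming block still in the rack (x of jar in the frame of side_mat between -0.085 and 0.085 m and y of jar in the frame of side_mat between -0.05 and 0.05 m and z of each of jar, spirit_lamp in the frame of side_mat below 0.01 m and linear speed of each of jar, spirit_lamp below 0.03 m/s and contact force between the fingers and jar below 0.2 N and angle between each of jar, spirit_lamp's own z axis and vertical below 0.15 rad and x of spirit_lamp in the frame of side_mat between -0.085 and 0.085 m and y of spirit_lamp in the frame of side_mat between -0.05 and 0.05 m and contact force between the fingers and spirit_lamp below 0.2 N and z of dome_block in the frame of rack below 0.012 m and horizontal distance between dome_block and rack below 0.012 m), for 0.2 s.
2. the doming block stands released in the middle of the cork pad while jar and lamp are still on the mat (horizontal distance between dome_block and cork_pad below 0.012 m and z of dome_block in the frame of cork_pad below 0.009 m and linear speed of each of dome_block, jar, spirit_lamp below 0.03 m/s and contact force between the fingers and dome_block below 0.2 N and angle between each of dome_block, jar, spirit_lamp's own z axis and vertical below 0.15 rad and x of jar in the frame of side_mat between -0.085 and 0.085 m and y of jar in the frame of side_mat between -0.05 and 0.05 m and z of each of jar, spirit_lamp in the frame of side_mat below 0.01 m and contact force between the fingers and jar below 0.2 N and x of spirit_lamp in the frame of side_mat between -0.085 and 0.085 m and y of spirit_lamp in the frame of side_mat between -0.05 and 0.05 m and contact force between the fingers and spirit_lamp below 0.2 N), for 0.2 s.
At the end, for the whole second after the job is handed in: The doming block stands upright on the cork pad, its centre within 12 mm of the pad's; the jar and the lamp stand upright, each within 12 mm of the very place on the rack where it stood at the start; all released and at rest (horizontal distance between dome_block and cork_pad below 0.012 m and z of dome_block in the frame of cork_pad below 0.009 m and linear speed of each of dome_block, jar, spirit_lamp below 0.03 m/s and contact force between the fingers and dome_block below 0.2 N and angle between each of dome_block, jar, spirit_lamp's own z axis and vertical below 0.15 rad and distance of each of jar, spirit_lamp from where it was at the start of the episode below 0.012 m and contact force between the fingers and jar below 0.2 N and contact force between the fingers and spirit_lamp below 0.2 N); the robot touches nothing.
It fails at once if the jar or the lamp is tipped by more than 0.5 rad (angle between any of jar, spirit_lamp's own z axis and vertical above 0.5 rad).
It fails at once if the bur block or the loupe is moved by more than 20 mm (distance of any of burs, eye_loupe from where it was at the start of the episode above 0.02 m).
It also fails if it takes over 115 s, if anything falls off the work surface, if the arm or the gripper's body presses on something with over 40 N, if the wrist force passes 120 N, or if a joint passes its speed limit or range.

### The arm

A 6-joint arm with a two-finger parallel gripper is mounted at the origin on a cart in front of the work surface, level with it; the furniture and walls round the work are solid. World frame = base frame: x ahead of the robot, y to its left, z up, the work surface at z = 0. Lengths are in m, angles in degrees, forces in N, time in s.
With the tool pointing down it reaches from about 0.4 to 0.825 m from the base axis. Payload 7 kg.
Tool frame: the origin (TCP) lies midway between the tips of the shut fingers; the grasp point (between the pads) lies 19 mm behind it; z points along the fingers, y is the line along which they close (so a half turn about z gives the same grasp; the last joint's range is limited). The gripper opens to 88 mm and grips with 3 to 60 N. Pads are 19 mm wide; open, the fingers measure 130 mm over their backs; the gripper's body (78 mm by 193 mm) begins 47 mm behind the grasp point.
Start: joints at [83.486, 20.546, 0.682, 0, -70.136, -16.507], TCP at [0.264, 0.621, 0.227] pointing down, gripper open.
Joint ranges: [-176.03, 176.03], [-82.01, 121.73], [-58.28, 71.71], [-173.87, 95.51], [-174.79, -0.11], [-173.66, 173.66]. Speed limits (degrees/s): [136.94, 136.94, 172.46, 180, 180, 180].

### API

Orientations are given as a 3x3 rotation matrix whose columns are the frame's x, y, z axes.
In Python, from rig import robot gives the robot as it stands. Calls block until the motion is done:
- robot.goto(position, orientation): joint-space move of the TCP to a pose.
- robot.servo_line(position, ori=None, speed=0.15): straight line of the TCP; ori=None keeps the orientation; speed is the mean speed in m/s.
- robot.movej(angles): joint-space move.
- robot.move_gripper(opening): opening from 0.0 (shut) to 1.0 (fully open); the grip force is fixed at half the most; returns when the fingers have stopped.
- robot.dwell(seconds).
- robot.ik(position, orientation): joint angles nearest the present ones, or None.
- robot.grab_frame(name): name is "scene" or "top" or "wrist"; returns (picture, depth): 384x512x3 uint8, red, green, blue; 384x512 float32, m along the optical axis (not along the pixel's ray), 0 where there is no reading.
- robot.camera_info(name): a dict with "vfov" (degrees; the focal length in pixels is half the picture's height over the tangent of half this angle, whatever the lens; pixels are square), "cx", "cy" (the principal point, pixels), "view" (4x4, takes a point from world to camera coordinates); the wrist camera has in their place "T_tool_cam" (4x4, takes a point from camera to tool coordinates, whose origin is the TCP and whose axes are the flange's). Camera axes: x right, y down, z forward; pixel columns grow to the right and rows downward; lengths in m; the calibration is good to about 2 mm. A picture is of the moment at which its call begins: read the wrist's pose just before it. camera_info takes no time and is no camera call.
A pose or a line that the arm cannot do raises robot.Unreachable and nothing moves.
- robot.job_done(): hands the job in; it is judged then, once.
Readings, each from a call of its own:
- robot.read_t(): time.
- robot.read_qpos(): joint angles.
- robot.read_qvel(): joint speeds.
- robot.read_effort(): joint torques, N m.
- robot.read_position(): TCP position.
- robot.read_tcp_rot(): TCP orientation.
- robot.read_force(): force on the tool from outside, world axes, zero at the start.
- robot.read_ft_torque(): the same for the moment, N m.
- robot.read_grip_width(): opening from 0.0 (shut) to 1.0 (fully open).
- robot.read_finger_force(): force on a finger pad.
Only numpy, scipy, OpenCV 4.12 (cv2) and the standard library are available. Lean on these libraries where they do the work, as an engineer would, in place of code of your own. Each camera call takes 0.05 s, during which the arm holds its last target. There are 200 camera calls.

## Working session

There is one attempt and no reset: what is moved stays moved. The work goes in short steps, each a Python script; the robot and the scene stay as the last script left them, time stands still between calls to the robot, and variables do not carry over. Pictures are saved under pics/ and viewed, at most 14 in all, crops included, and the job is handed in when it is done.

```bash
ls; mkdir -p pics; python3 - <<'E'
from rig import robot
import cv2,numpy as np
for n in("scene","top"):
    p,d=robot.grab_frame(n); cv2.imwrite(f"pics/{n}0.png",p[:,:,::-1]); np.savez(f"{n}0.npz",p=p,d=d)
    i=robot.camera_info(n); print(n,i)
print(robot.camera_info("wrist"),robot.read_t(),robot.read_position(),robot.read_tcp_rot())
E
```

```text
pics
scene {'vfov': 42.467172343492415, 'cx': 251.8736373647099, 'cy': 197.7478123451344, 'view': array([[ 4.99802267e-01, -8.66139534e-01, -2.59390248e-05,
        -2.27322582e-01],
       [-6.20359715e-01, -3.57955131e-01, -6.97869578e-01,
         4.18196356e-01],
       [ 6.04443147e-01,  3.48812889e-01, -7.16224861e-01,
         8.96240155e-01],
       [ 0.00000000e+00,  0.00000000e+00,  0.00000000e+00,
         1.00000000e+00]])}
top {'vfov': 53.63353776929662, 'cx': 255.1726637894851, 'cy': 191.6636006165959, 'view': array([[ 2.13095587e-02, -9.99762184e-01,  4.63439484e-03,
         7.23629909e-02],
       [-9.83268605e-01, -2.17963473e-02, -1.80852897e-01,
         5.95844723e-01],
       [ 1.80910901e-01, -7.02959524e-04, -9.83499238e-01,
         7.80322416e-01],
       [ 0.00000000e+00,  0.00000000e+00,  0.00000000e+00,
         1.00000000e+00]])}
{'vfov': 67.14880562607398, 'cx': 253.4640368457319, 'cy': 187.45754614719417, 'T_tool_cam': array([[-1.12598898e-03, -9.63649916e-01, -2.67165811e-01,
         7.23428444e-02],
       [ 9.99999019e-01, -8.62502060e-04, -1.10357624e-03,
        -6.00980139e-04],
       [ 8.33030086e-04, -2.67166792e-01,  9.63649942e-01,
        -1.57971220e-01],
       [ 0.00000000e+00,  0.00000000e+00,  0.00000000e+00,
         1.00000000e+00]])} 0.1 [0.26383858 0.62080007 0.22571987] [[ 9.20305698e-01 -3.91199714e-01 -4.53727489e-04]
 [-3.91199951e-01 -9.20304597e-01 -1.43081378e-03]
 [ 1.42166449e-04  1.49428425e-03 -9.99998873e-01]]
```

View pics/top0.png

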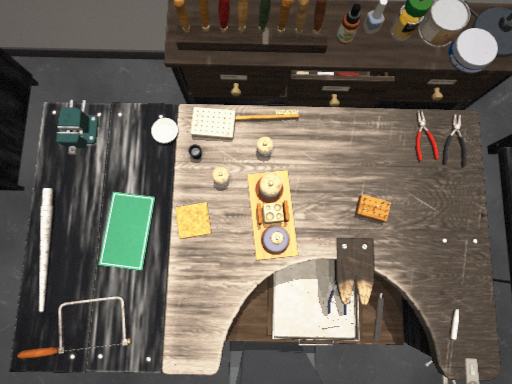

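View pics/scene0.png

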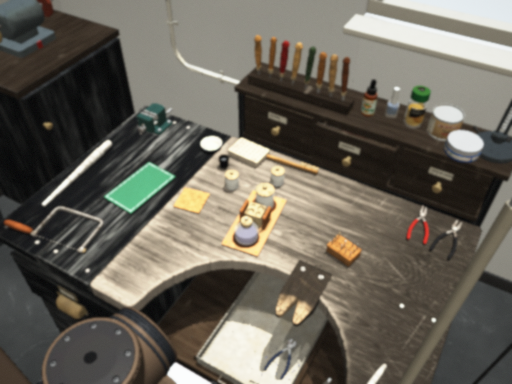

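Top view: rack with jar (270,186), block (272,212), lamp (275,238); mat (127,231), cork (193,220); look-alike jars at (221,177), (264,147). Loupe (195,152); bur block is one of (213,122)/(373,207). I'll measure these now.

```bash
cat > h.py <<'E'
import numpy as np,cv2
from rig import robot
def K(i): return 192/np.tan(np.radians(i["vfov"]/2)),i["cx"],i["cy"]
def cam(n):   # info, cam->world
    i=robot.camera_info(n)
    if n!="wrist": return i,np.linalg.inv(i["view"])
    T=np.eye(4);T[:3,:3]=robot.read_tcp_rot();T[:3,3]=robot.read_position()
    return i,T@i["T_tool_cam"]
def plane(uv,z,i,C):
    f,cx,cy=K(i);uv=np.atleast_2d(uv).astype(float)
    r=np.c_[(uv[:,0]-cx)/f,(uv[:,1]-cy)/f,np.ones(len(uv))]@C[:3,:3].T
    return C[:3,3]+r*((z-C[2,3])/r[:,2])[:,None]
def cloud(d,i,C):
    f,cx,cy=K(i);v,u=np.mgrid[:d.shape[0],:d.shape[1]]
    X=np.stack([(u-cx)/f*d,(v-cy)/f*d,d],-1)@C[:3,:3].T+C[:3,3]
    X[d<=0]=np.nan
    return X
E
python3 - <<'E'
from h import *
for n in("top","scene"):
    z=np.load(n+"0.npz");i,C=cam(n);P=cloud(z["d"],i,C);p=z["p"]
    hsv=cv2.cvtColor(p,cv2.COLOR_RGB2HSV)
    m=cv2.inRange(hsv,(60,100,60),(85,255,255))
    def rect(m,h,name):
        c=max(cv2.findContours(m,0,2)[0],key=cv2.contourArea)
        q=plane(c[:,0],h,i,C)[:,:2].astype(np.float32)*1000
        zz=P[...,2][cv2.erode(m,np.ones((5,5)))>0]
        print(n,name,cv2.minAreaRect(q),"z",np.nanmedian(zz)*1000)
    rect(m,.003,"mat")
    o=cv2.inRange(hsv,(10,140,120),(25,255,255))
    for c in cv2.findContours(o,0,2)[0]:
        if cv2.contourArea(c)>300:
            mm=np.zeros_like(o);cv2.drawContours(mm,[c],-1,255,-1);rect(mm,.005,"orange")
    # tall blobs
    ok=(P[...,2]>.025)&(P[...,2]<.12)&(P[...,0]>.2)&(P[...,0]<.9)&(abs(P[...,1])<.6)
    nn,l,st,ce=cv2.connectedComponentsWithStats(ok.astype(np.uint8))
    for k in range(1,nn):
        if st[k,4]>60:
            Q=P[l==k];top=Q[Q[:,2]>np.nanpercentile(Q[:,2],98)-.006]
            print(n,"blob",ce[k].round(),st[k,4],"xy",np.median(Q[:,:2],0).round(3),"ext",np.ptp(Q[:,:2],axis=0).round(3),"ztop",np.percentile(Q[:,2],98).round(3),"topxy",top[:,:2].mean(0).round(3))
E
```

```text
top mat ((507.7522277832031, 377.62353515625), (84.75506591796875, 155.34442138671875), 84.0641860961914) z 3.7773294093224608
top orange ((572.14111328125, -189.50421142578125), (70.64734649658203, 47.30084228515625), 76.06194305419922) z 26.869030405273996
top blob [334.  87.] 6013 xy [ 0.839 -0.08 ] ext [0.083 0.721] ztop 0.118 topxy [ 0.833 -0.081]
top blob [381.  74.] 78 xy [ 0.861 -0.19 ] ext [0.053 0.014] ztop 0.116 topxy [ 0.849 -0.195]
top blob [ 72. 127.] 1066 xy [0.737 0.505] ext [0.133 0.051] ztop 0.059 topxy [0.74 0.51]
top blob [265. 145.] 233 xy [0.704 0.066] ext [0.037 0.035] ztop 0.054 topxy [0.706 0.066]
top blob [195. 150.] 75 xy [0.693 0.227] ext [0.029 0.028] ztop 0.034 topxy [0.692 0.226]
top blob [221. 175.] 235 xy [0.631 0.162] ext [0.036 0.036] ztop 0.055 topxy [0.634 0.163]
top blob [270. 185.] 437 xy [0.608 0.052] ext [0.048 0.047] ztop 0.076 topxy [0.612 0.052]
top blob [374. 207.] 528 xy [ 0.57  -0.183] ext [0.059 0.073] ztop 0.046 topxy [ 0.569 -0.184]
top blob [276. 212.] 480 xy [0.551 0.04 ] ext [0.048 0.057] ztop 0.052 topxy [0.554 0.038]
top blob [25
[... 402 characters left out ...]
98021697998047) z 26.88348314107064
scene blob [368. 160.] 7379 xy [ 0.835 -0.145] ext [0.113 0.72 ] ztop 0.118 topxy [ 0.83  -0.122]
scene blob [151. 116.] 521 xy [0.729 0.503] ext [0.129 0.055] ztop 0.058 topxy [0.735 0.511]
scene blob [277. 173.] 174 xy [0.696 0.064] ext [0.037 0.038] ztop 0.054 topxy [0.702 0.068]
scene blob [231. 177.] 177 xy [0.624 0.16 ] ext [0.04  0.037] ztop 0.053 topxy [0.626 0.165]
scene blob [254. 213.] 1357 xy [0.539 0.039] ext [0.174 0.076] ztop 0.072 topxy [0.545 0.044]
scene blob [344. 247.] 402 xy [ 0.564 -0.184] ext [0.059 0.074] ztop 0.048 topxy [ 0.566 -0.179]
scene blob [490. 366.] 125 xy [ 0.401 -0.531] ext [0.006 0.011] ztop 0.118 topxy [ 0.401 -0.534]
```

```bash
python3 - <<'E'
import cv2
p=cv2.imread("pics/top0.png")[100:280,90:410]
cv2.imwrite("pics/topcrop.png",cv2.resize(p,(800,450),interpolation=cv2.INTER_CUBIC))
E
```

```text
(no output)
```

View pics/topcrop.png

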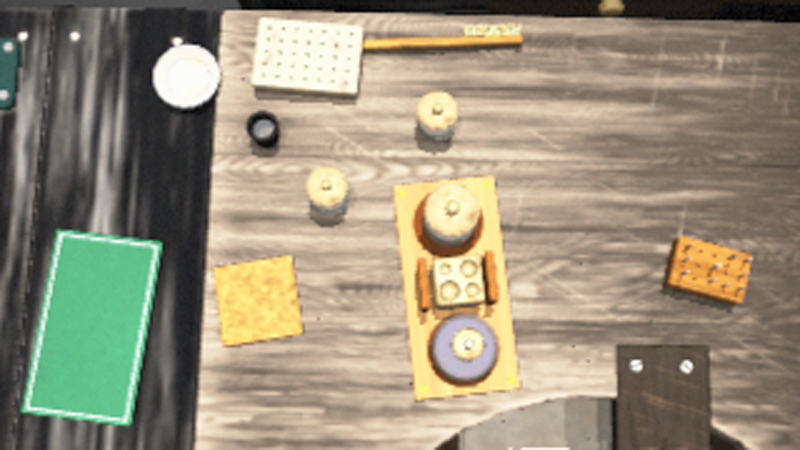

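The jar on the rack (270,186) is about 48 mm across with its top at 76 mm (70 + board), so it fits. The jars at (221,177) and (264,147) are 36 mm across and 54 mm high, so they're look-alikes. The crop confirms this. The drilled wood block at (373,207) is the bur block. Next is a close look with the wrist camera.

```bash
cat >> h.py <<'E'
def R(deg):
    c,s=np.cos(np.radians(deg)),np.sin(np.radians(deg))
    return np.array([[c,s,0],[s,-c,0],[0,0,-1.]])
E
python3 - <<'E'
from h import *
robot.goto([.54,.04,.25],R(6))
for k,(xy,a) in enumerate([([.54,.04],6),([.52,.22],6),([.52,.33],-6)]):
    robot.goto([*xy,.25],R(a)); robot.dwell(.3)
    i,C=cam("wrist");p,d=robot.grab_frame("wrist");np.savez(f"w{k}.npz",p=p,d=d,C=C)
    cv2.imwrite(f"pics/w{k}.png",p[:,:,::-1])
print(robot.read_t(),robot.read_qpos())
E
python3 -c "
import cv2,numpy as np
cv2.imwrite('pics/w01.png',cv2.resize(np.hstack([cv2.imread('pics/w0.png'),cv2.imread('pics/w1.png')]),(800,300)))"
```

```text
4.9667 [ 5.04847428e+01  1.41815684e+01 -5.17408855e+00  1.19524751e-03
 -7.06140283e+01  3.34661828e+01]
```

View pics/w01.png

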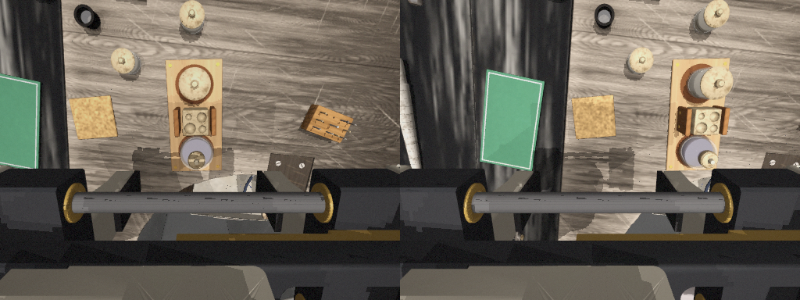

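```bash
python3 - <<'E'
from h import *
from scipy.optimize import least_squares
V=[]
for n in("top","scene","w0","w1","w2"):
    z=np.load((n+"0" if n in("top","scene") else n)+".npz")
    i=robot.camera_info(n if n in("top","scene") else "wrist")
    C=z["C"] if "C" in z else np.linalg.inv(i["view"])
    V.append((n,z["p"],cloud(z["d"],i,C),i,C))
for n,p,P,i,C in V:
    hsv=cv2.cvtColor(p,cv2.COLOR_RGB2HSV)
    Z=np.nan_to_num(P[...,2],nan=9);X=P[...,0];Y=P[...,1]
    # mat: green + white line -> colour
    for nm,m,h,cx,cy,r in(("mat",cv2.inRange(hsv,(55,60,40),(90,255,255)),.003,.507,.377,.14),
                      ("cork",cv2.inRange(hsv,(12,90,110),(30,255,255)),.005,.52,.225,.07),
                      ("block",((Z>.043)&(Z<.055)).astype(np.uint8)*255,.048,.551,.044,.03)):
        m=m&(((X-cx)**2+(Y-cy)**2<r*r).astype(np.uint8)*255)
        cs=cv2.findContours(m,0,2)[0]
        if cs:
            c=max(cs,key=cv2.contourArea)
            q=plane(c[:,0],h,i,C)[:,:2].astype(np.float32)*1000
            print(n,nm,[np.round(x,1) for x in cv2.minAreaRect(q)],"z",np.nanmedian(Z[cv2.erode(m,np.ones((3,3)))>0]).round(4))
    m=(abs(Z-.006)<.004)&(cv2.inRange(hsv,(5,70,70),(30,255,255))>0)&(abs(X-.55)<.13)&(abs(Y-.045)<.08)
    if m.sum()>100: print(n,"rack",[np.round(x,1) for x in cv2.minAreaRect((P[m][:,:2]*1000).astype(np.float32))],np.median(Z[m]).round(4))
    for nm,c0,r0,lo,hi in(("jar",(.609,.052),.0245,.02,.053),("lamp",(.493,.037),.031,.026,.036)):
        m=(Z>lo)&(Z<hi)&((X-c0[0])**2+(Y-c0[1])**2<.036**2)
        Q=P[m][:,:2]
        s=least_squares(lambda a:np.hypot(*(Q-a[:2]).T)-r0,c0,loss="soft_l1",f_scale=.001) if len(Q)>10 else None
        mt=(Z>.068)&(Z<.085)&((X-c0[0])**2+(Y-c0[1])**2<.03**2)
        print(n,nm,len(Q),s and s.x.round(4),"resid",s and np.sqrt(np.mean(s.fun**2)).round(4),"knob",P[mt].mean(0).round(4) if mt.any() else None, mt.sum())
E
```

```text
top mat [array([507.7, 377.3]), array([102.4, 171.6]), np.float64(84.1)] z 0.0038
top cork [array([534.1, 227.2]), array([75.3, 74.5]), np.float64(10.9)] z 0.0057
top block [array([552. ,  44.6]), array([41.9, 41.7]), np.float64(6.8)] z 0.0484
top rack [array([552.8,  46.1]), array([201.6,  98.2]), np.float64(7.3)] 0.0066
top jar 77 [0.6127 0.0516] resid 0.0008 knob [0.6107 0.0522 0.0721] 47
top lamp 80 [0.4962 0.0365] resid 0.0024 knob [0.4946 0.0373 0.0707] 112
scene mat [array([505.2, 376.2]), array([111.3, 179.7]), np.float64(84.2)] z 0.0036
scene cork [array([530. , 225.7]), array([79.5, 74.6]), np.float64(11.4)] z 0.0056
scene block [array([547. ,  40.2]), array([47.5, 51.6]), np.float64(9.7)] z 0.0485
scene rack [array([549.1,  47. ]), array([205.1, 103.9]), np.float64(8.2)] 0.0064
scene jar 168 [0.6096 0.0537] resid 0.0019 knob [0.6048 0.0517 0.0721] 32
scene lamp 103 [0.4945 0.0398] resid 0.0022 knob [0.4892 0.0371 0.0711] 72
w0 mat [array([507.2, 366.1]), array([ 63.5, 157.1]), np.float64(83.4)] z 0.0029
w0 cork [array([534.8, 228.2]), array([73.6, 74. ]), np.float64(10.9)]
[... 522 characters left out ...]
9)] z 0.0476
w1 rack [array([551.9,  47.7]), array([200.3,  96.6]), np.float64(7.3)] 0.0058
w1 jar 538 [0.6115 0.0529] resid 0.001 knob [0.6114 0.0547 0.0741] 105
w1 lamp 277 [0.4933 0.0366] resid 0.0014 knob [0.4951 0.0402 0.0701] 282
w2 mat [array([508.5, 378.8]), array([ 98.9, 169.6]), np.float64(83.9)] z 0.0027
w2 cork [array([534.5, 229.4]), array([73.4, 73.2]), np.float64(10.7)] z 0.0048
w2 block [array([552.7,  42.8]), array([42.1, 57.1]), np.float64(6.4)] z 0.0475
w2 rack [array([552.1,  47.2]), array([199.4,  98.2]), np.float64(7.3)] 0.0058
w2 jar 923 [0.6114 0.053 ] resid 0.0012 knob [0.6113 0.0555 0.0738] 132
w2 lamp 364 [0.4933 0.0366] resid 0.0015 knob [0.4949 0.0408 0.0704] 311
```

All estimates agree: rack (0.552, 0.0475, 7.2°), block top 48 mm, jar top 76, lamp about 78 at the knob, mat top 3, cork top 5. Moving the jar first.

```bash
cat >> h.py <<'E'
JAR=np.array([.6114,.0535]);LAMP=np.array([.4945,.039]);RA=7.2
MAT=np.array([.5085,.378]);MA=-6.
mx=np.array([np.cos(np.radians(MA)),np.sin(np.radians(MA))])
MJ=MAT+.042*mx;ML=MAT-.042*mx
BL=np.array([.5522,.047]);CK=np.array([.5346,.2287])
def move(a,aa,za,b,ab,zb,up=.17):
    robot.move_gripper(1.0)
    robot.goto([*a,up],R(aa)); robot.servo_line([*a,za],speed=.12)
    robot.move_gripper(0.0); print("grip",robot.read_grip_width()*88,robot.read_finger_force())
    robot.servo_line([*a,up],speed=.15); print("held",robot.read_grip_width()*88,robot.read_finger_force())
    robot.goto([*b,up],R(ab)); robot.servo_line([*b,zb+.02],speed=.15); robot.servo_line([*b,zb],speed=.04)
    print("down",robot.read_position(),robot.read_force())
    robot.move_gripper(1.0); robot.dwell(.2); robot.servo_line([*b,up],speed=.15)
    print("t",robot.read_t())
def look(n,cx,cy,f="top"):
    i,C=cam(f);p,d=robot.grab_frame(f);np.savez(n+".npz",p=p,d=d,C=C);cv2.imwrite(f"pics/{n}.png",p[:,:,::-1])
    return p,cloud(d,i,C)
E
python3 - <<'E'
from h import *
move(JAR,RA,.019,MJ,MA,.017)
robot.goto([.52,.30,.25],R(MA)); robot.dwell(.2)
look("a1",0,0,"wrist")
E
```

```text
grip 48.70633387372213 30.000007399648894
held 48.70847936302229 29.999730949093646
down [0.55019922 0.37357282 0.0167093 ] [ 0.32653645 -0.40540117 -0.92084362]
t 14.75
```

View pics/a1.png

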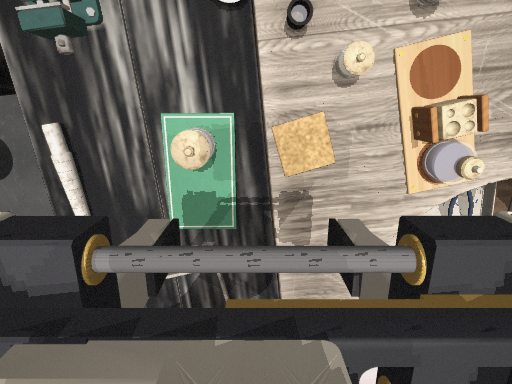

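The jar stands upright on the mat at about (192,148). The lamp and block haven't moved (lamp about (447,160)). Next, the lamp.

```bash
python3 - <<'E'
from h import *
move(LAMP,RA,.015,ML,MA,.013)
robot.goto([.54,.20,.25],R(0)); robot.dwell(.2)
p,P=look("a2",0,0,"wrist");Z=np.nan_to_num(P[...,2],nan=9)
for c in(MJ,ML):
    m=(Z>.06)&(Z<.09)&(np.hypot(P[...,0]-c[0],P[...,1]-c[1])<.035);print(c,P[m].mean(0),P[m][:,2].max())
m=(Z>.043)&(Z<.055)&(np.hypot(P[...,0]-BL[0],P[...,1]-BL[1])<.03)
print([np.round(x,1) for x in cv2.minAreaRect((P[m][:,:2]*1000).astype(np.float32))])
E
```

```text
grip 58.83624815776035 30.00039115373511
held 58.527630254795746 29.99965851951856
down [0.46664699 0.38233872 0.01270081] [-0.89758124 -0.05066667 -0.81264468]
t 25.1583
[0.55026992 0.3736098 ] [0.55156436 0.37276395 0.06291269] 0.07437244649494656
[0.46673008 0.3823902 ] [0.46907649 0.37703138 0.06532763] 0.07306330297143443
[array([551.6,  46.8]), array([42.3, 58.9]), np.float64(6.2)]
```

View pics/a2.png

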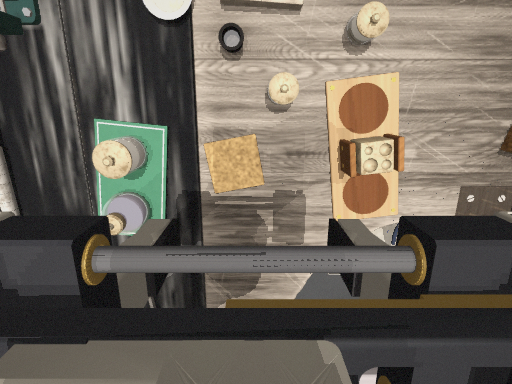

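Jar (120,160) and lamp (125,212) both stand upright on the mat. The block (377,157) is still between the cheeks. Now the block.

```bash
python3 - <<'E'
from h import *
move(BL,6.4-90,.012,CK,10.7-90,.012)
robot.goto([.50,.20,.27],R(0)); robot.dwell(.2)
p,P=look("a3",0,0,"wrist");Z=np.nan_to_num(P[...,2],nan=9)
m=(Z>.044)&(Z<.052)&(np.hypot(P[...,0]-CK[0],P[...,1]-CK[1])<.04)
print([np.round(x,1) for x in cv2.minAreaRect((P[m][:,:2]*1000).astype(np.float32))],np.median(Z[m]))
E
```

```text
grip 41.69225515303939 29.99857395887375
held 41.83433706905423 29.995574355125427
down [0.534593   0.22869754 0.01179902] [ 0.73203737 -0.32808399 -5.74013919]
t 35.85
[array([535.4, 228.3]), array([41.9, 41.8]), np.float64(11.1)] 0.04643330716402577
```

View pics/a3.png

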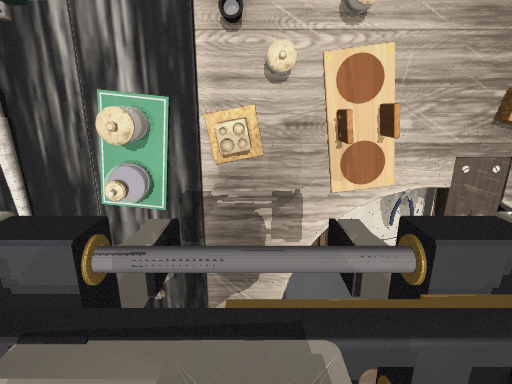

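The block stands centred on the cork (233,135), within 1 mm; jar and lamp are still on the mat. Now I'll put them back.

```bash
python3 - <<'E'
from h import *
from scipy.optimize import least_squares
move(MJ,MA,.0165,JAR,RA,.020)
move(ML,MA,.0125,LAMP,RA,.016)
robot.goto([.52,.33,.25],R(-6)); robot.dwell(.3)
p,P=look("a4",0,0,"wrist");Z=np.nan_to_num(P[...,2],nan=9);X=P[...,0];Y=P[...,1]
for nm,c0,r0,lo,hi in(("jar",JAR,.0245,.02,.053),("lamp",LAMP,.031,.026,.036)):
    Q=P[(Z>lo)&(Z<hi)&((X-c0[0])**2+(Y-c0[1])**2<.036**2)][:,:2]
    s=least_squares(lambda a:np.hypot(*(Q-a[:2]).T)-r0,c0,loss="soft_l1",f_scale=.001)
    mt=(Z>.068)&(Z<.085)&((X-c0[0])**2+(Y-c0[1])**2<.03**2);print(nm,s.x,P[mt].mean(0))
E
```

```text
grip 48.1303293799618 30.00006509846571
held 48.40382091587825 29.999738471087767
down [0.61127727 0.05341748 0.01965054] [-0.18441649  0.02519275 -2.34922723]
t 46.8167
grip 58.25163361124039 30.00030878232792
held 59.00837980205821 29.999727305257693
down [0.49432036 0.03889814 0.01566751] [ 1.38599983 -0.24030375 -1.83894728]
t 56.725
jar [0.61118581 0.05343673] [0.61099504 0.05597026 0.07398611]
lamp [0.49309747 0.03733941] [0.49484181 0.04132822 0.07022224]
```

View pics/a4.png

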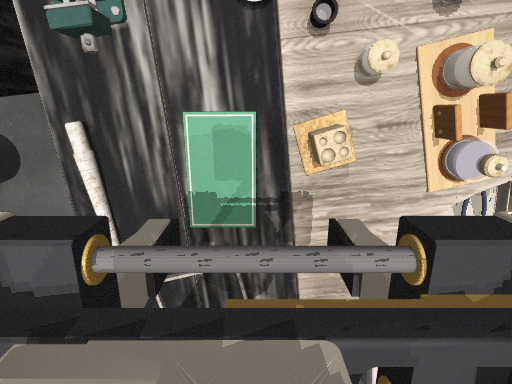

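Jar (470,65) and lamp (470,160) are back upright on their stands, within about 1 mm of the same-pose measurement before. The block is on the cork (328,145). Handing in.

```bash
python3 -c "
from rig import robot
print(robot.job_done())"
```

```text
the job is handed in; nothing more can be done
None
```

The job is handed in: the doming block stands within about 1 mm of the cork pad's centre, the jar and lamp are upright on their stands within about 1 mm of where they started, and the arm never went near the bur block or the loupe; the hand-in call gave no verdict.

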